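Clamp the porcelain sugar caddy in the trolley's ratchet holder

TASK

Stand the white sugar caddy in the ratchet holder, on the cork patch in front of the fixed stop and square to it, and let go. Then pump the two red grips (squeeze together, open, repeat) until the sprung pad presses the caddy against the stop; do not push the bar or pad directly, nor disturb the other crockery. Finish while holding the grips squeezed between the fingers, with the green band of the pad's plunger at the mouth of the black socket, never so hard that the second red band is driven well in and the caddy crushed.

Things in the scene. Friction and masses are not known exactly. Their poses are not given: they have to be found in the camera images.
- caddy_mid (a point): Centre of the body of the white porcelain sugar caddy: a 50 x 50 mm square box 60 mm high (this point is 30 mm above its underside) with a brass line near the rim, a 6 mm lid and a small brass knob, 76 mm high in all, about 0.28 kg; z up, x and y square to its sides. Grasp it across two opposite sides. The same box in BLUE is not wanted.
- tea_caddy_mid (a point): Centre of the body of the blue tea caddy, same shape as the white one; leave it where it stands.
- clamp: The ratchet holder, fixed to the table: base plate 90 mm (x) by 375 mm (y), 10 mm thick. Origin on the table surface. Its y axis runs along the bar, from the grips towards the stop; x across. From -y to +y: blue housing (y -190 to -50 mm, 80 mm high) with two red grips above it, black socket, red/green/red plunger with black rubber pad, cork patch, stop.
- seat (a point): Point on the base plate's top (10 mm above the table), in the middle of where the caddy stands when it touches the stop; axes as clamp. The stop's rubber face is 25 mm further along +y. The pad is pushed along +y and slides the caddy up to the stop, so the caddy may be set down 5 to 10 mm short of the stop.
- stop: The fixed aluminium stop with rubber face, 60 mm wide, from 10 to 66 mm above the table; its origin coincides with that of clamp (the rubber face lies at y = +149 mm).
- pad_front (a point): Centre of the front of the rubber pad (36 mm wide, 44 mm high, 42 mm above the table), facing the caddy; axes as clamp. At the start it is 27 to 49 mm short of a caddy that touches the stop.
- pad_face: The rubber pad itself; its origin lies on the bar's body, use pad_front for its place.
- plunger (a joint): How far the pad's spring plunger is pushed into its socket, m: 0 free, 0.028 fully in. Spring 0.4 N per mm, with 0.8 N at the start of travel. The plunger's visible part is red for the first 6 mm next to the socket, green from 6 to 17 mm, red again beyond: the colour at the socket mouth tells the pressure.
- socket_mouth (a point): Mouth of the black socket that the plunger enters, at the front end of the moving bar; axes as clamp.
- bar_slide (a joint): Position of the toothed bar (with socket and pad), m: grows as the bar moves along +y of the clamp towards the stop. Light friction (about 2 N) holds the bar where it is left, but not against the spring once that is pressed in more than 3 mm: it then slips back as the grips open.
- bar: The toothed bar with socket and pad; not to be pushed by hand.
- grips_mid (a point): Fixed point midway between the two red grips, 130 mm above the table; axes as clamp. Each grip is an upright bar 30 mm wide (x), 11 mm thick (y), 82 to 158 mm above the table; outer faces 64 mm apart along y at rest. Take both between the fingers from above, fingers closing along y. They close equally, down to 38 mm over the outer faces, and spring apart when let go.
- rear_grip: The red grip on the -y side (its origin is not on it). While a tooth is caught, every mm by which the distance between the grips shrinks drives the bar 1 mm. Opening them fully takes up the next teeth (8 mm pitch, so up to 8 mm of each squeeze may be idle).
- front_grip: The red grip on the +y side (its origin is not on it). The grips' return spring takes 4 to 5 N, plus the load on the bar. A full hard squeeze near contact can crush the caddy: close in small steps there.
- teapot: White teapot, 116 mm wide, 126 mm high; origin under its centre. Bystander.
- creamer: White cream jug, 72 mm high; origin under its centre. Bystander.
- saucer: White saucer, 136 mm across; origin under its centre. Bystander.
- mug_cup: White cup with handle, 68 mm across, 58 mm high; origin under its centre. Bystander.
- saucer_stack: Stack of saucers, 140 mm across, 40 mm high; origin under its centre. Bystander.
- spoon: Steel teaspoon, 130 mm long. Bystander.
Not all that is in view belongs to the job. What is shaped like the part that bears caddy_mid but orange is not meant.

How it is judged:
By the outcome, as a careful person would: the job done as asked, in the order asked, and still so for the second after the job is handed in, while the arm keeps its last pose, push and grip.
It also fails if it takes over 51 s, if anything falls off the work surface, if the arm or the gripper's body presses on something with over 40 N, if the wrist force passes 120 N, or if a joint passes its speed limit or range.

ROBOT

A 6-joint arm with a two-finger parallel gripper is mounted at the origin on the work surface. World frame = base frame: x ahead of the robot, y to its left, z up, the work surface at z = 0. Lengths are in m, angles in rad, forces in N, time in s.
With the tool pointing down it reaches from about 0.425 to 0.95 m from the base axis. Payload 14.7 kg.
Tool frame: the origin (TCP) lies midway between the tips of the shut fingers; the grasp point (between the pads) lies tcp_to_grasp behind it (tcp_to_grasp is the distance from the TCP to the grasp point, in m); z points along the fingers, y is the line along which they close (so a half turn about z gives the same grasp; the last joint's range is limited). The gripper opens to 85 mm and grips with 20 to 120 N. Pads are 22 mm wide; open, the fingers measure 114 mm over their backs; the gripper's body (76 mm by 85 mm) begins 54 mm behind the grasp point. The pads swing forward as they close: fully open they stand 13 mm farther back than shut.
Start: joints at [-1.368, 0.48, 1.596, -0, 1.065, -0.047], TCP at [0.161, -0.63, 0.231] pointing down, gripper open.
Joint ranges: [-2.75, 2.75], [-0.82, 2.05], [0.23, 2.67], [-1.56, 4.7], [0.09, 2.69], [-2.92, 2.92]. Speed limits (rad/s): [1.89, 1.89, 2.39, 3.01, 3.01, 3.01].

INTERFACE

Orientations are given as a unit quaternion [x, y, z, w].
In Python, from plant import * gives the robot as it stands.
- The arm moves only by the tool drive_tool, never from a script. Its argument "motion" is a list of rows, each a list of 2 entries, a list of its own where there are three numbers: the shift along the tool's x, y, z in m, then the turn about the tool's z in rad. In form: [[[x, y, z], roll], ...]. A call has 1 to 20 rows; each row shifts and turns the commanded pose from where the row before left it, along the tool's axes as they then stand; what a row does not reach is not made up. A row lasts 1/8 s, in which the tool goes at most 62.5 mm and 10.7 degrees, less where a joint would pass 70% of its speed; a pose out of reach is approached as far as the arm can. A call is refused whole if a number of a shift passes 0.0625 or a number of a turn 0.188, either way. A call with a gripper value outside its range is refused whole. "hand" is the opening in per cent of the stroke, from 0 (shut) to 100 (fully open), set as the call begins (left out, the last holds). The fingers move at their own pace and stop on an object; the grip force is fixed at half the most. Time passes only in rows, so rows that do not move let the fingers close. It gives the time, the measured TCP pose, the force, the opening and the grip force at its end, in the units of the state.
- get_obs(): the state, without advancing time (a new reading comes with each control period).
- read_camera(name): name is "scene" or "top" or "wrist"; returns (picture, depth): 480x640x3 uint8, red, green, blue; 480x640 float32, m along the optical axis (not along the pixel's ray), 0 where there is no reading.
- camera_info(name): a dict with "intrinsics" (3x3 intrinsics, pixels), "rvec" (rotation vector, rad) and "tvec" (3), from world to camera coordinates, as OpenCV has them. Camera axes: x right, y down, z forward; pixel columns grow to the right and rows downward; lengths in m; the calibration is good to about 2 mm. A picture is of the moment at which its call begins: read the wrist's pose just before it. camera_info takes no time and is no camera call; for the wrist camera it gives the pose at the moment of the call.
- close_job(): hands the job in; it is judged then, once.
The state is a dict: "time": time; "q": joint angles; "dq": joint speeds; "joint_efforts": joint torques, N m; "tool_pos": TCP position; "eef_rot": TCP orientation; "ft_force": force on the tool from outside, world axes, zero at the start; "ft_torque": the same for the moment, N m; "grip_width": finger opening in m; "grasp_force": force on a finger pad.
Only numpy, scipy, OpenCV 4.12 (cv2) and the standard library are available. Lean on these libraries where they do the work, as an engineer would, in place of code of your own. Each camera call takes 0.05 s, during which the arm holds its last target. There are 200 camera calls.

## Working session

There is one attempt and no reset: what is moved stays moved. The work goes in short steps, Python scripts to look and compute and a tool call to move; the robot and the scene stay as the last step left them, time stands still between calls to the robot, and variables do not carry over. Pictures are saved under pics/ and viewed, at most 10 in all, crops included, and the job is handed in when it is done.

Besides the shell and the picture viewer there is one more tool, called after "Request:" as a command line: name --argument value ..., lists and objects as JSON in quotes. drive_tool: Moves the arm, as the interface text tells. Its arguments: {"type":"object","properties":{"motion":{"type":"array"},"hand":{"type":"number"}},"required":["motion"]}

```bash
mkdir -p pics; ls; cat > h.py <<'E'
from plant import *
import numpy as np, cv2
def cam(n):
    i=camera_info(n);R=cv2.Rodrigues(np.array(i["rvec"],float))[0]
    return np.array(i["intrinsics"]),R,np.array(i["tvec"],float).ravel()
def p3(n,d,u,v,c=None):
    K,R,t=c or cam(n);z=d[v,u]
    return R.T@(np.linalg.inv(K)@[u,v,1]*z-t)
def cloud(n,d,c=None):
    K,R,t=c or cam(n);v,u=np.mgrid[:480,:640]
    P=np.stack([u,v,np.ones_like(u)],-1)@np.linalg.inv(K).T*d[...,None]
    return (P-t)@R
def save(n,im): cv2.imwrite("pics/"+n,cv2.cvtColor(im,cv2.COLOR_RGB2BGR))
E
python3 - <<'E'
from h import *
o=get_obs();print(o)
for n in("top","scene"):
    im,d=read_camera(n);save(n+"0.png",im);np.savez(n+"0.npz",im=im,d=d);print(camera_info(n))
E
```

```text
pics
{'time': 0.0, 'q': array([-1.36759834e+00,  4.80872771e-01,  1.59689605e+00, -1.62247503e-05,
        1.06509555e+00, -4.65967578e-02]), 'dq': array([-0.00095831,  0.00073161,  0.00098902,  0.00026428, -0.00079018,
       -0.00106926]), 'joint_efforts': array([ 9.23151383e-04, -9.50645471e+01, -4.30171859e+01, -6.38830352e-04,
        1.20230560e-02,  5.51030240e-06]), 'tool_pos': array([ 0.16061375, -0.62940036,  0.23063757]), 'eef_rot': array([ 9.92209767e-01,  1.24576783e-01, -5.68101628e-05, -6.33357348e-04]), 'ft_force': array([0.05751338, 0.44512112, 0.3693485 ]), 'ft_torque': array([-0.00263123,  0.0262272 , -0.06867447]), 'grasp_force': 0.0, 'grip_width': 0.08545783144958363}
{'intrinsics': array([[601.18348622,   0.        , 315.04974849],
       [  0.        , 601.18348622, 245.17752868],
       [  0.        ,   0.        ,   1.        ]]), 'rvec': array([ 2.18208886, -2.13567809,  0.11198328]), 'tvec': array([0.02183468, 0.61714648, 1.60821816])}
{'intrinsics': array([[454.84841783,   0.        , 321.31922294],
       [  0.        , 454.84841783, 229.9199162 ],
       [  0.        ,   0.        ,   1.        ]]), 'rvec': array([ 1.6218721 ,  2.15365721, -0.68120066]), 'tvec': array([ 0.16368921, -0.4292886 ,  1.7014763 ])}
```

View pics/top0.png

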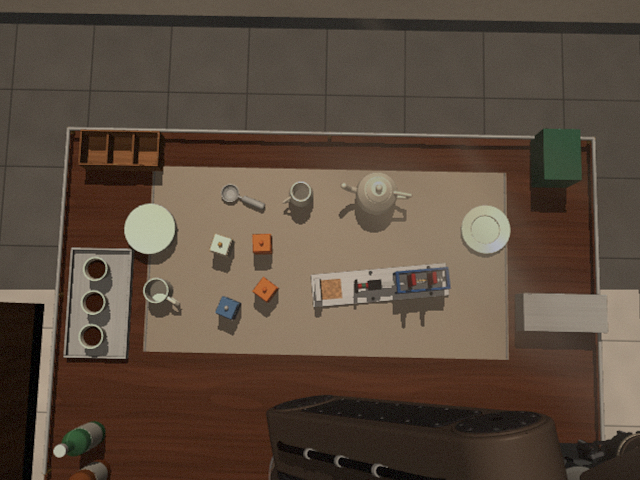

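View pics/scene0.png

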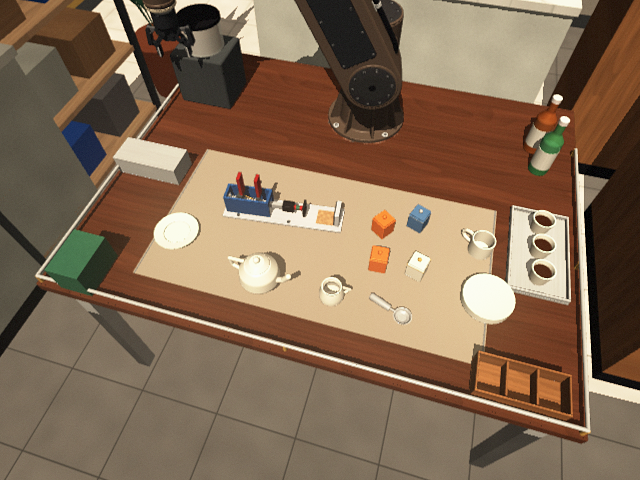

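Candidates in the top view: white box (222,245), orange (262,243) and (265,290), blue (228,308). I choose the white one at (222,245). The clamp runs from its grips at (420,280) to the stop at (316,290). Next is a close crop, with measurements.

```bash
python3 - <<'E'
from h import *
z=np.load("top0.npz");im,d=z["im"],z["d"]
a=cv2.resize(im[225:265,200:280],None,fx=8,fy=8,interpolation=cv2.INTER_CUBIC)
b=cv2.resize(im[255:315,300:460],None,fx=5,fy=5,interpolation=cv2.INTER_CUBIC)
o=np.zeros((640-20,800,3),np.uint8)[:600];o[:280,:560]=cv2.resize(a,(560,280));o[290:590]=b
save("crop.png",o)
P=cloud("top",d)
def rep(n,m):
    q=P[m][:,:2].astype(np.float32);r=cv2.minAreaRect(q*1000);print(n,len(q),np.round(r[0],1),np.round(r[1],1),round(r[2],2),"zmed",np.median(P[m][:,2]).round(4))
v,u=np.mgrid[:480,:640]
box=lambda u0,u1,v0,v1:(u>=u0)&(u<u1)&(v>=v0)&(v<v1)
rep("white top",box(205,240,228,262)&(P[...,2]>.055)&(P[...,2]<.085))
rep("clamp grips",box(385,455,255,310)&(P[...,2]>.12))
rep("clamp housing",box(385,455,255,310)&(P[...,2]>.06)&(P[...,2]<.09))
rep("base",box(305,460,255,312)&(P[...,2]>.006)&(P[...,2]<.014))
rep("stop",box(305,330,255,312)&(P[...,2]>.05))
rep("pad",box(330,393,262,305)&(P[...,2]>.02))
print("table z",np.median(P[box(270,300,300,340)][:,2]))
# all tall things
for n,bx in dict(or1=(248,278,230,258),or2=(250,282,274,305),blue=(212,245,292,325),creamer=(284,318,178,220),teapot=(338,412,165,220)).items(): rep(n,box(*bx)&(P[...,2]>.03))
# scene white
z=np.load("scene0.npz");S=cloud("scene",z["d"])
m=box(400,435,245,285)&(S[...,2]>.057)&(S[...,2]<.07);q=(S[m][:,:2]*1000).astype(np.float32);print("scene white",cv2.minAreaRect(q),np.median(S[m][:,2]))
E
```

```text
white top 339 [609.6 288.7] [51.4 50. ] 74.74 zmed 0.0648
clamp grips 166 [ 491.4 -125.4] [ 37.9 308.4] 15.58 zmed 0.1544
clamp housing 485 [ 525.5 -253. ] [ 58.2 142. ] 6.27 zmed 0.0784
base 2375 [ 519.1 -151.6] [154.5 425. ] 1.24 zmed 0.0094
stop 145 [477.4  21.5] [91.6 16.8] 6.0 zmed 0.0639
pad 302 [505.5 -67.6] [ 78.2 212.1] 20.47 zmed 0.0517
table z -0.0004262835725261059
or1 377 [529.3 121.4] [276.7  65.5] 33.34 zmed 0.0639
or2 374 [457.7 110.5] [184.7  52.9] 58.36 zmed 0.0642
blue 391 [424.1 159.2] [276.6  58.4] 81.17 zmed 0.0638
creamer 341 [606.5  72.5] [356.9  81.6] 4.44 zmed 0.0565
teapot 1579 [644.6 -37.8] [165.5 407.9] 53.21 zmed 0.0864
scene white ((616.208251953125, 289.62066650390625), (49.2514762878418, 50.12479782104492), 73.19096374511719) 0.06424120410061954
```

View pics/crop.png

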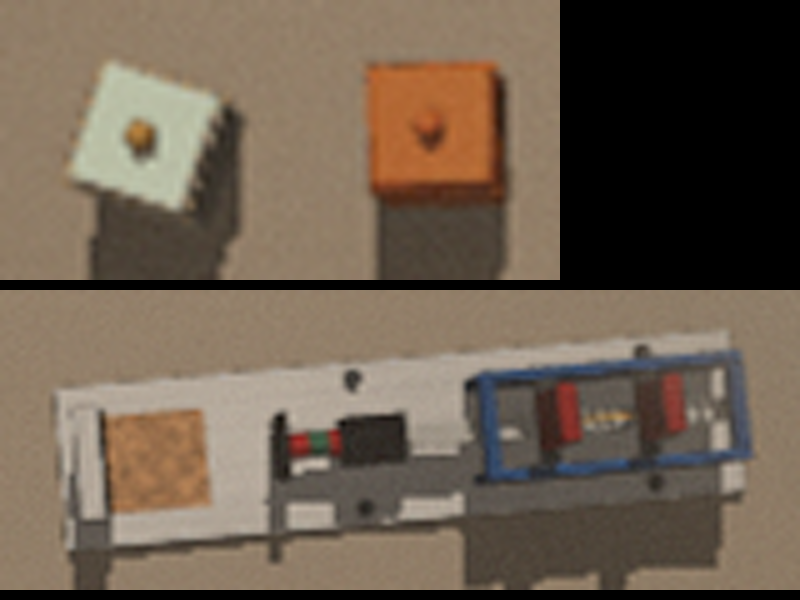

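The white caddy with its brass knob is at crop (140,135), turned about 16°. The clamp has base corners at crop (55,392), (728,330), (742,495), (70,550), and the pad at (280,445). I'll fit the clamp pose now.

```bash
python3 - <<'E'
from h import *
from scipy.optimize import least_squares
K,R,t=cam("top")
def ray(cu,cv,z):
    u=300+(cu+.5)/5-.5; v=255+(cv-290+.5)/5-.5
    w=R.T@np.linalg.inv(K)@[u,v,1]; c=-R.T@t
    return c+w*(z-c[2])/w[2]
B=[ray(*p,.01) for p in((55,392),(70,550),(742,495),(728,330))]
H=[ray(*p,.08) for p in((478,376),(488,482),(750,458),(742,350))]
S=[ray(*p,.066) for p in((102,408),(106,520))]
for n,x in(("B",B),("H",H),("S",S)): print(n,np.round(np.array(x)[:,:2]*1000,1).tolist(), [round(np.linalg.norm(x[i]-x[i-1])*1000,1) for i in range(len(x))])
# local coords: B corners order: stop end x+? unknown offset
def loc(p,q): 
    c,s=np.cos(p[2]),np.sin(p[2]);e=q[:2]-p[:2];return np.array([c*e[0]+s*e[1],-s*e[0]+c*e[1]])
def f(p,pr=0):
    r=[]
    for q,s in zip(B,(1,-1,-1,1)): r.append(loc(p,q)[0]-s*.045)
    L=[loc(p,q) for q in B]; 
    r.append(L[0][1]-L[1][1]);r.append(L[2][1]-L[3][1])
    for q,y in zip(H,(-.05,-.05,-.19,-.19)): r.append(loc(p,q)[1]-y)
    r.append(loc(p,H[0])[0]+loc(p,H[1])[0]);r.append(loc(p,H[2])[0]+loc(p,H[3])[0])
    for q in S:r.append(loc(p,q)[1]-.149)
    r.append(loc(p,S[0])[0]-.03);r.append(loc(p,S[1])[0]+.03)
    return np.array(r)
s=least_squares(f,[.52,-.14,.1]);p=s.x;print("clamp",p,np.degrees(p[2]),"res mm",np.round(s.fun*1000,1))
c,sn=np.cos(p[2]),np.sin(p[2]);W=lambda x,y:np.round([p[0]+c*x-sn*y,p[1]+sn*x+c*y],4)
print("seat",W(0,.124),"grips",W(0,-.12))
for n,a,z in(("padfront top",(279,415),.064),("pf2",(279,478),.064),("cork",(108,415),.01),("cork",(210,507),.01),("cork",(200,408),.01),("grip",(568,383),.158),("grip",(672,376),.158),("grip",(570,443),.158),("grip",(675,436),.158)): print(n,np.round(loc(p,ray(*a,z))*1000,1))
# base B y locals
print([np.round(loc(p,q)*1000,1).tolist() for q in B],[np.round(loc(p,q)*1000,1).tolist() for q in H])
E
```

```text
B [[536.3, 45.8], [449.7, 35.6], [487.8, -332.5], [578.5, -325.0]] [np.float64(373.2), np.float64(87.2), np.float64(370.0), np.float64(91.0)]
H [[545.1, -178.6], [489.4, -184.3], [505.0, -321.9], [561.9, -317.9]] [np.float64(140.3), np.float64(56.0), np.float64(138.5), np.float64(57.1)]
S [[524.8, 19.6], [465.4, 16.3]] [np.float64(59.5), np.float64(59.5)]
clamp [ 0.51190575 -0.13098128  0.1098818 ] 6.295763531002806 res mm [-1.4  1.5 -1.  -0.1  0.7  2.5 -1.  -0.5  1.  -1.2 -0.4  1.3 -0.7  2.5
 -0.7 -0.1]
seat [ 0.4983 -0.0077] grips [ 0.5251 -0.2503]
padfront top [17.4 54.6]
pf2 [-16.   57.8]
cork [ 28.4 145. ]
cork [-26.9  93.7]
cork [27.8 94.2]
grip [ 15.8 -85.4]
grip [  14.7 -137.7]
grip [-14.2 -83.2]
grip [ -15.3 -135.9]
[[43.6, 173.1], [-43.5, 172.4], [-46.0, -197.6], [44.9, -200.2]] [[27.8, -51.0], [-28.2, -50.5], [-27.8, -189.0], [29.2, -191.2]]
```

Request:
drive_tool --motion '[[[0.034,-0.0196,-0.002],0],[[0.034,-0.0196,-0.002],0],[[0.034,-0.0196,-0.002],0],[[0.034,-0.0196,-0.002],0],[[0.034,-0.0196,-0.002],0],[[0.034,-0.0196,-0.002],0],[[0.034,-0.0196,-0.002],0],[[0.034,-0.0196,-0.002],0],[[0.034,-0.0196,-0.002],0],[[0.034,-0.0196,-0.002],0],[[0.034,-0.0196,-0.002],0],[[0.034,-0.0196,-0.002],0],[[0.018,-0.0388,0],0],[[0.018,-0.0388,0],0],[[0.018,-0.0388,0],0],[[0.018,-0.0388,0],0],[[0.018,-0.0388,0],0],[[0.018,-0.0388,0],0],[[0.018,-0.0388,0],0],[[0.018,-0.0388,0],0]]' --hand 100

```text
time: 2.6
tool_pos: [0.5606, 0.0367, 0.2551]
eef_rot: [0.992, 0.125, -0.0, -0.0]
ft_force: [0.5, -1.4, 0.2]
grip_width: 0.0858
grasp_force: 0.0
```

Request:
drive_tool --motion '[[[0.018,-0.0388,0],0],[[0.018,-0.0388,0],0],[[0.018,-0.0388,0],0],[[0.018,-0.0388,0],0],[[0.018,-0.0388,0],0],[[0.018,-0.0388,0],0],[[0,0,0],-0.1476],[[0,0,0],-0.1476],[[0,0,0],-0.1476],[[0,0,0],-0.1476],[[0,0,0],-0.1476],[[0,0,0],-0.1476],[[0,0,0],-0.1476],[[0,0,0],0]]'

```text
time: 4.35
tool_pos: [0.6076, 0.2875, 0.255]
eef_rot: [0.801, 0.598, -0.0, -0.0]
ft_force: [-0.6, 1.1, -0.5]
grip_width: 0.0857
grasp_force: 0.0
```

```bash
cat >> h.py <<'E'
def tool():
    o=get_obs();x,y,z,w=o["eef_rot"];p=np.array(o["tool_pos"])
    return p,2*np.arctan2(y,x)
def shift(d,psi): # world delta -> tool axes
    return np.round([d[0]*np.cos(psi)+d[1]*np.sin(psi),d[0]*np.sin(psi)-d[1]*np.cos(psi),-d[2]],4)
E
python3 - <<'E'
from h import *
print(tcp_to_grasp,get_obs()["time"]);p,y=tool();print(p,np.degrees(y))
c=cam("wrist");im,d=read_camera("wrist");save("w1.png",im);np.savez("w1.npz",im=im,d=d,R=c[1],t=c[2],K=c[0])
P=cloud("wrist",d,c);m=(d>0)&(P[...,2]>.055)&(P[...,2]<.07)&(np.hypot(P[...,0]-.611,P[...,1]-.289)<.05)
print(m.sum(),cv2.minAreaRect((P[m][:,:2]*1000).astype(np.float32)),np.median(P[m][:,2]))
E
```

```text
0.0187 4.35
[0.60761062 0.28749778 0.25496215] 73.4661519520868
3226 ((611.967041015625, 288.7206726074219), (51.00530242919922, 50.43690872192383), 74.75984954833984) 0.06556038364465297
```

View pics/w1.png

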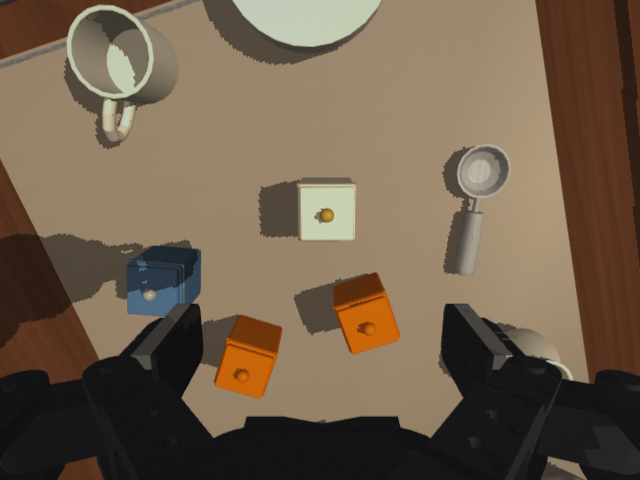

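The white caddy is centred at wrist pixel (327,212), almost square to the tool and clear of its neighbours. The top and wrist cameras agree to 2 mm, so I'll grasp it.

Request:
drive_tool --motion '[[[0.0024,0.0039,0.0],-0.018],[[0,0,0.045],0],[[0,0,0.045],0],[[0,0,0.045],0],[[0,0,0.035],0],[[0,0,0.03],0],[[0,0,0.02],0],[[0,0,0.015],0],[[0,0,0],0]]'

```text
time: 5.52
tool_pos: [0.6119, 0.2886, 0.0197]
eef_rot: [0.796, 0.605, -0.001, -0.0]
ft_force: [-0.8, 0.6, 0.4]
grip_width: 0.0855
grasp_force: 0.0
```

Request:
drive_tool --motion '[[[0,0,0],0],[[0,0,0],0],[[0,0,0],0],[[0,0,0],0],[[0,0,0],0],[[0,0,0],0]]' --hand 0

```text
time: 6.28
tool_pos: [0.6129, 0.289, 0.0215]
eef_rot: [0.796, 0.606, 0.001, 0.0]
ft_force: [-0.8, -0.7, 5.5]
grip_width: 0.0495
grasp_force: 62.6
```

Request:
drive_tool --motion '[[[0,0,-0.02],0],[[0,0,-0.04],0],[[0,0,-0.05],0],[[0,0,-0.05],0],[[-0.0403,-0.0035,0],0],[[-0.0403,-0.0035,0],0],[[-0.0403,-0.0035,0],0],[[-0.0403,-0.0035,0],0],[[-0.0403,-0.0035,0],0],[[-0.0403,-0.0035,0],0],[[-0.0403,-0.0035,0],0],[[-0.0403,-0.0035,0],0],[[0,0,0],-0.0951],[[0,0,0],-0.0951],[[0,0,0],-0.0951],[[0,0,0],-0.0951],[[0,0,0],0],[[0,0,0],0]]'

```text
time: 8.52
tool_pos: [0.4994, -0.0145, 0.1809]
eef_rot: [0.668, 0.744, 0.0, 0.0]
ft_force: [-0.2, -0.6, -2.4]
grip_width: 0.0493
grasp_force: 63.5
```

```bash
python3 - <<'E'
from h import *
o=get_obs();print(o["time"],o["grip_width"],o["grasp_force"]);p,y=tool();print(p,np.degrees(y))
c=cam("wrist");im,d=read_camera("wrist");save("w2.png",im);np.savez("w2.npz",im=im,d=d,R=c[1],t=c[2],K=c[0])
E
```

```text
8.525 0.04929275734453279 63.4772515296936
[ 0.49938755 -0.01449762  0.18093484] 96.20984283483095
```

View pics/w2.png

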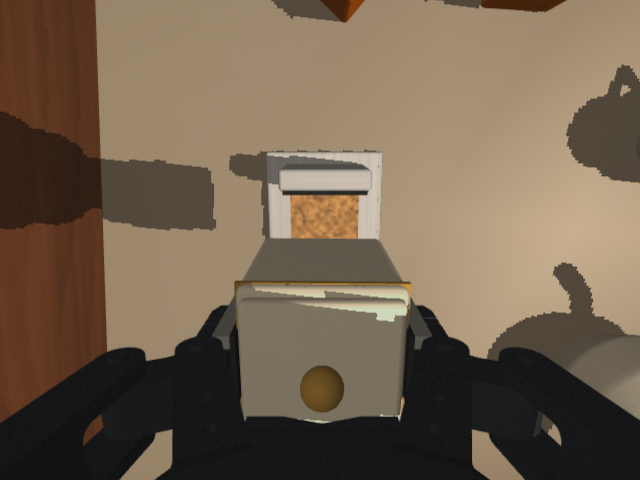

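The caddy is held squarely. The stop's bar spans pixels (279–372, 168–194) and the base end is at v=152. I'll refine the stop position and check the caddy's pose in the hand.

```bash
python3 - <<'E'
from h import *
z=np.load("w2.npz");K,R,t,d=z["K"],z["R"],z["t"],z["d"]
C=np.array([.51191,-.13098]);a=.10988
def loc(q): e=q[:2]-C;return np.round(np.array([np.cos(a)*e[0]+np.sin(a)*e[1],-np.sin(a)*e[0]+np.cos(a)*e[1],q[2]])*1000,1)
def ray(u,v,zz):
    w=R.T@np.linalg.inv(K)@[u,v,1];c=-R.T@t;return loc(c+w*(zz-c[2])/w[2])
for n,u,v,zz in(("stop",280,190,.066),("stop",371,190,.066),("rub",283,194,.066),("rub",368,194,.066),("end",268,152,.01),("end",382,152,.01),("cork",291,194,.01),("cork",359,194,.01),("cork",290,238,.01),("cork",360,238,.01)): print(n,ray(u,v,zz))
P=cloud("wrist",d,(K,R,t));p,y=tool();print("tcp",loc(p))
m=(d>0)&(np.hypot(P[...,0]-p[0],P[...,1]-p[1])<.045)&(P[...,2]>.17)
v,u=np.mgrid[:480,:640];m&=(u>232)&(u<412)&(v>282)&(v<416)
q=P[m];print(np.percentile(q[:,2],[5,25,50,75,95]))
h=np.median(q[:,2]);s=q[abs(q[:,2]-h)<.004];L=np.array([loc(x) for x in s[::5]]);print("lid",len(s),L.min(0),L.max(0))
E
```

```text
stop [-26.4 149.   66. ]
stop [ 32.2 149.   66. ]
rub [-24.6 146.5  66. ]
rub [ 30.3 146.4  66. ]
end [-40.6 170.9  10. ]
end [ 46.7 170.8  10. ]
cork [-23.7 138.7  10. ]
cork [ 29.8 138.6  10. ]
cork [-25.2 103.   10. ]
cork [ 31.4 102.9  10. ]
tcp [  0.3 117.2 180.8]
[0.2173568  0.2243409  0.2250971  0.22563751 0.23347688]
lid 18006 [-25.3 103.7 221.1] [ 25.9 140.3 229.1]
```

Request:
drive_tool --motion '[[[-0.002,0.0015,0],-0.0015],[[0,0,0.035],0],[[0,0,0.035],0],[[0,0,0.035],0],[[0,0,0.02],0],[[0,0,0.012],0],[[0,0,0.007],0],[[0,0,0.003],0],[[0,0,0],0]]'

```text
time: 9.7
tool_pos: [0.5013, -0.0163, 0.0336]
eef_rot: [0.666, 0.746, 0.0, 0.0]
ft_force: [0.9, 0.5, -3.3]
grip_width: 0.0492
grasp_force: 63.1
```

Request:
drive_tool --motion '[[[0,0,0.0015],0],[[0,0,0],0]]'

```text
time: 9.95
tool_pos: [0.5012, -0.0163, 0.032]
eef_rot: [0.666, 0.746, 0.0, 0.0]
ft_force: [0.2, 0.7, -4.1]
grip_width: 0.0495
grasp_force: 63.1
```

Request:
drive_tool --motion '[[[0,0,0.0008],0],[[0,0,0.0005],0],[[0,0,0],0]]'

```text
time: 10.32
tool_pos: [0.5012, -0.0163, 0.0315]
eef_rot: [0.666, 0.746, 0.0, 0.0]
ft_force: [-5.2, 0.1, 21.6]
grip_width: 0.049
grasp_force: 66.2
```

Request:
drive_tool --motion '[[[0,0,-0.0006],0],[[0,0,0],0]]'

```text
time: 10.58
tool_pos: [0.5012, -0.0164, 0.0315]
eef_rot: [0.666, 0.746, 0.0, 0.0]
ft_force: [-2.7, 0.4, 10.5]
grip_width: 0.0497
grasp_force: 64.8
```

Request:
drive_tool --motion '[[[0,0,0],0],[[0,0,0],0],[[0,0,0],0],[[0,0,0],0],[[0,0,0],0],[[0,0,-0.02],0],[[0,0,-0.04],0],[[0,0,-0.05],0],[[0,0,-0.05],0],[[0,0,-0.05],0]]' --hand 100

```text
time: 11.82
tool_pos: [0.5007, -0.0163, 0.2428]
eef_rot: [0.666, 0.746, 0.0, 0.0]
ft_force: [1.2, 0.1, 0.3]
grip_width: 0.0856
grasp_force: 0.0
```

```bash
python3 - <<'E'
from h import *
o=get_obs();print(o["time"],o["grip_width"]);p,y=tool();print(p,np.degrees(y))
c=cam("wrist");im,d=read_camera("wrist");save("w3.png",im);np.savez("w3.npz",im=im,d=d,R=c[1],t=c[2],K=c[0])
P=cloud("wrist",d,c);m=(d>0)&(P[...,2]>.069)&(P[...,2]<.079)&(np.hypot(P[...,0]-.501,P[...,1]+.016)<.05)
r=cv2.minAreaRect((P[m][:,:2]*1000).astype(np.float32));print(m.sum(),r,np.median(P[m][:,2]))
E
```

```text
11.825 0.08560750601660978
[ 0.50066349 -0.01627861  0.24282934] 96.42132303425642
3218 ((500.96783447265625, -16.094072341918945), (48.51309585571289, 47.4312629699707), 5.328618049621582) 0.07566994706460534
```

View pics/w3.png

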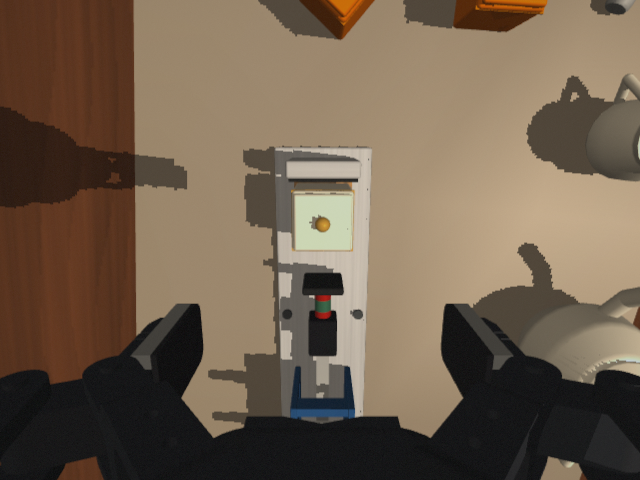

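The caddy stands square on the cork with its knob at (322,224), a few mm short of the stop (face at v≈180). The pad is at (323,283), and red and green show beyond the socket. Next I move over the grips and turn.

Request:
drive_tool --motion '[[[-0.0392,0,0],0],[[-0.0392,0,0],0],[[-0.0392,0,0],0],[[-0.0392,0,0],0],[[-0.0392,0,0],0],[[-0.0392,0,0],0],[[0,0,0],0.1573],[[0,0,0],0.1573],[[0,0,0],0.1573],[[0,0,0],0.1573],[[0,0,0],0.1573],[[0,0,0],0.1573],[[0,0,0],0.1573],[[0,0,0],0.1573],[[0,0,0],0.1573],[[0,0,0],0.1573],[[0,0,0],0]]'

```text
time: 14.0
tool_pos: [0.5272, -0.25, 0.241]
eef_rot: [0.998, 0.055, -0.0, -0.0]
ft_force: [-0.1, -0.2, -0.1]
grip_width: 0.0855
grasp_force: 0.0
```

```bash
python3 - <<'E'
from h import *
o=get_obs();print(o["time"]);p,y=tool();print(p,np.degrees(y))
c=cam("wrist");im,d=read_camera("wrist");save("w4.png",im);np.savez("w4.npz",im=im,d=d,R=c[1],t=c[2],K=c[0])
P=cloud("wrist",d,c);C=np.array([.51191,-.13098]);a=.10988
f=im.astype(int);red=(f[...,0]>110)&(f[...,1]<60)&(f[...,2]<60)&(d>0)&(P[...,2]>.15)&(P[...,2]<.166)
e=P[red][:,:2]-C;X=np.cos(a)*e[:,0]+np.sin(a)*e[:,1];Y=-np.sin(a)*e[:,0]+np.cos(a)*e[:,1]
for s in(Y>-.12,Y<-.12): print(s.sum(),np.percentile(X[s],[1,50,99])*1000,np.percentile(Y[s],[1,50,99])*1000)
E
```

```text
14.0
[ 0.52720494 -0.24997834  0.24096396] 6.3379081532171355
753 [-10.9794497    3.62995254  17.00784345] [-91.68920257 -87.20183357 -82.35657122]
757 [-11.00699175   3.76596854  16.82653781] [-144.72806629 -139.92252247 -135.31053596]
```

View pics/w4.png

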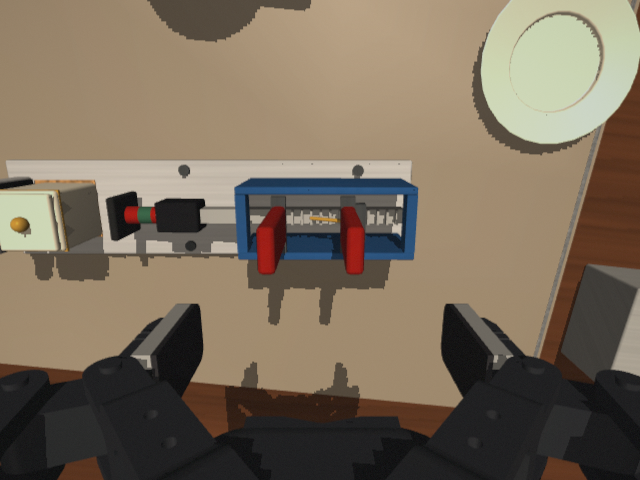

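The grips' tops are at (270,240) and (352,240), with a measured midpoint at clamp y ≈ -113.5 mm, 6.5 mm further forward than assumed. I'll correct for that, lower around both grips, and check before squeezing.

Request:
drive_tool --motion '[[[0,-0.0065,0],0],[[0,0,0.03],0],[[0,0,0.03],0],[[0,0,0.025],0],[[0,0,0.02],0],[[0,0,0.018],0],[[0,0,0.01],0],[[0,0,0],0]]'

```text
time: 15.05
tool_pos: [0.5263, -0.2433, 0.1077]
eef_rot: [0.998, 0.055, -0.0, -0.0]
ft_force: [0.2, 1.3, -0.4]
grip_width: 0.0854
grasp_force: 0.0
```

```bash
python3 - <<'E'
from h import *
o=get_obs();print(o["time"],o["ft_force"]);p,y=tool();print(p,np.degrees(y))
a,d=read_camera("wrist");save("w5.png",a);b,d2=read_camera("top");c,d3=read_camera("scene")
o=np.zeros((600,800,3),np.uint8);o[:300,:400]=cv2.resize(a,(400,300))
o[:300,400:]=cv2.resize(b[245:320,300:400],(400,300),interpolation=cv2.INTER_CUBIC)
o[300:,:]=cv2.resize(c[165:240,210:370],(800,300),interpolation=cv2.INTER_CUBIC)
save("m5.png",o)
E
```

```text
15.05 [ 0.21774665  1.33392094 -0.36111019]
[ 0.52632314 -0.24326237  0.10771708] 6.3511811156538664
```

View pics/m5.png

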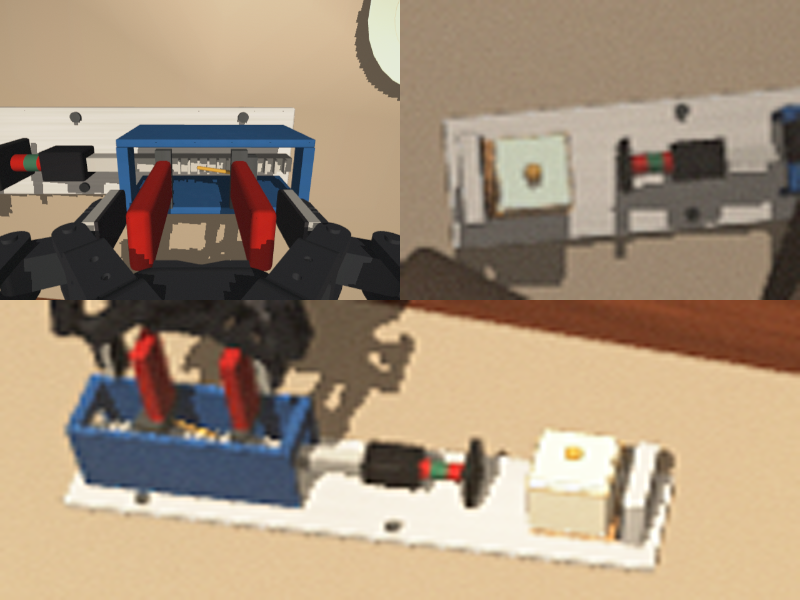

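Everything is centred: the fingers flank both grips, the pad is at top-crop (622,165), and the caddy is at (530,175). First squeeze.

Request:
drive_tool --motion '[[[0,0,0],0],[[0,0,0],0],[[0,0,0],0],[[0,0,0],0],[[0,0,0],0],[[0,0,0],0]]' --hand 46

```text
time: 15.95
tool_pos: [0.527, -0.2432, 0.109]
eef_rot: [0.998, 0.055, 0.0, -0.0]
ft_force: [-0.9, 5.8, 9.6]
grip_width: 0.0395
grasp_force: 7.1
```

```bash
cat >> h.py <<'E'
C=np.array([.51191,-.13098]);A=.10988
def state(k):
    "clamp-frame mm along y, of pad front (black top edge), red/green bands, caddy rear from the top camera"
    im,d=read_camera("top");np.savez(k+".npz",im=im,d=d)
    K,R,t=cam("top");v,u=np.mgrid[:480,:640]
    w=np.stack([u,v,np.ones_like(u)],-1)@np.linalg.inv(K).T@R;c=-R.T@t
    q=c+w*((.042-c[2])/w[...,2])[...,None];e=q[...,:2]-C
    X=(np.cos(A)*e[...,0]+np.sin(A)*e[...,1])*1000;Y=(-np.sin(A)*e[...,0]+np.cos(A)*e[...,1])*1000
    f=im.astype(int);r,g,b=f[...,0],f[...,1],f[...,2]
    z=cloud("top",d)[...,2]
    m=(abs(X)<12)&(Y>-45)&(Y<150)
    red=m&(r>2.2*g)&(r>90);gr=m&(g>1.35*r)&(g>1.1*b);wh=m&(r>150)&(g>150)&(z>.07)
    for n,s in(("red",red),("green",gr),("white",wh)):
        print(n,s.sum(),np.round([Y[s].min(),Y[s].max()],1) if s.any() else "",end="; ")
    row=[]
    for y0 in range(-30,130,2):
        s=(abs(X)<5)&(abs(Y-y0)<1.6);row.append("".join(map(lambda x:"%d"%x,[np.median(r[s])/10 if s.any() else -1]))+"/%d"%(np.median(g[s])/10 if s.any() else -1))
    print("\nR/G from y=-30 step2:"," ".join(row))
E
python3 - <<'E'
from h import *
o=get_obs();print(o["time"],o["grip_width"],o["grasp_force"]);state("s1")
z=np.load("s1.npz")
E
```

```text
15.95 0.039518708271620566 7.062541991472244
red 20 [39.3 64.3]; green 8 [47.4 52.7]; white 126 [-21.7 139.3]; 
R/G from y=-30 step2: 17/15 17/15 16/15 16/15 16/15 16/15 16/15 17/15 16/15 16/15 16/15 16/15 16/15 16/15 16/15 14/14 10/9 4/3 4/4 5/4 4/4 5/4 5/4 4/4 5/4 4/4 4/4 4/4 4/4 5/4 5/4 5/4 4/4 7/4 8/4 12/4 12/5 9/6 8/7 6/8 6/8 7/8 7/8 12/6 13/5 14/4 14/4 11/4 6/4 5/4 4/4 4/4 7/7 8/7 16/15 19/18 19/18 19/18 19/18 18/16 16/15 16/15 18/18 19/20 19/20 19/20 19/20 19/20 19/20 19/20 16/15 14/11 15/11 15/11 14/10 13/11 15/13 17/18 19/20 19/20
```

```bash
cat > st.py <<'E'
from h import *
def prof(im):
    "1-D colour profile along clamp y (z=.042 plane, |x|<6 mm), 0.5 mm steps; returns band edges in mm"
    K,R,t=cam("top");ys=np.arange(-40,150,.5);xs=np.arange(-6,6.1,2.)
    yy,xx=np.meshgrid(ys/1000,xs/1000,indexing="ij")
    W=np.stack([C[0]+np.cos(A)*xx-np.sin(A)*yy,C[1]+np.sin(A)*xx+np.cos(A)*yy,np.full_like(xx,.042)],-1)@R.T+t
    uv=W@K.T;uv=(uv[...,:2]/uv[...,2:]).astype(np.float32)
    s=cv2.remap(im,uv[...,0],uv[...,1],cv2.INTER_LINEAR).astype(float).mean(1)
    r,g,b=s.T;red=(r>1.7*g);gr=(g>1.12*r)&(ys>0)&(ys<110)
    def runs(m):
        e=np.flatnonzero(np.diff(np.r_[0,m,0]));return [(ys[a],ys[b-1]) for a,b in zip(e[::2],e[1::2]) if b-a>2]
    dark=(r<65)&(g<60)&(abs(r-g)<25)
    return dict(red=runs(red&(ys<100)),green=runs(gr),dark=runs(dark),light=[(float(a),float(b)) for a,b in runs((g>160))])
def show(k):
    d=prof(np.load(k+".npz")["im"]);print(k,{n:[(float(a),float(b)) for a,b in v] for n,v in d.items()})
def snap(k):
    o=get_obs();print(round(o["time"],2),"w",round(o["grip_width"]*1000,1),"F",round(o["grasp_force"],1),np.round(o["ft_force"],1))
    im,d=read_camera("top");np.savez(k+".npz",im=im,d=d);show(k)
E
python3 -c "
from st import *
show('top0');show('s1')"
```

```text
top0 {'red': [(21.5, 27.0), (40.0, 49.0)], 'green': [(31.0, 35.5)], 'dark': [(-12.5, 20.5), (50.5, 58.0)], 'light': [(63.0, 92.5)]}
s1 {'red': [(37.5, 43.0), (56.0, 65.0)], 'green': [(47.0, 52.0)], 'dark': [(4.0, 36.5), (67.0, 73.5)], 'light': [(-28.0, -27.0), (-11.5, -8.5), (78.5, 89.5), (92.5, 110.0), (122.0, 139.0)]}
```

Bar advanced 16 mm (pad front from 57 to 73). No contact yet. I'll open and squeeze again.

Request:
drive_tool --motion '[[[0,0,0],0],[[0,0,0],0],[[0,0,0],0],[[0,0,0],0],[[0,0,0],0],[[0,0,0],0]]' --hand 86

```text
time: 16.75
tool_pos: [0.5266, -0.2436, 0.1081]
eef_rot: [0.998, 0.055, -0.0, -0.0]
ft_force: [-0.2, 1.3, 0.6]
grip_width: 0.0733
grasp_force: 0.0
```

Request:
drive_tool --motion '[[[0,0,0],0],[[0,0,0],0],[[0,0,0],0],[[0,0,0],0],[[0,0,0],0],[[0,0,0],0]]' --hand 50

```text
time: 17.5
tool_pos: [0.5268, -0.2432, 0.1086]
eef_rot: [0.998, 0.055, 0.0, -0.0]
ft_force: [-1.0, 5.2, 10.1]
grip_width: 0.0426
grasp_force: 6.9
```

```bash
python3 -c "
from st import *
snap('s2')"
```

```text
17.5 w 42.6 F 6.9 [-1.   5.2 10.1]
s2 {'red': [(50.0, 56.0), (69.0, 78.5)], 'green': [(60.0, 64.5)], 'dark': [(17.0, 49.0), (80.0, 86.0)], 'light': [(-38.0, -35.5), (-28.5, -24.5), (-11.5, -7.5), (92.0, 110.5), (122.0, 139.0)]}
```

Request:
drive_tool --motion '[[[0,0,0],0],[[0,0,0],0],[[0,0,0],0]]' --hand 44.5

```text
time: 17.92
tool_pos: [0.5268, -0.2432, 0.1085]
eef_rot: [0.998, 0.055, 0.0, -0.0]
ft_force: [-0.2, 5.5, 9.2]
grip_width: 0.038
grasp_force: 6.1
```

Request:
drive_tool --motion '[[[0,0,0],0],[[0,0,0],0],[[0,0,0],0],[[0,0,0],0],[[0,0,0],0],[[0,0,0],0]]' --hand 86

```text
time: 18.68
tool_pos: [0.5266, -0.2436, 0.1081]
eef_rot: [0.998, 0.055, 0.0, -0.0]
ft_force: [-0.5, -0.5, -0.4]
grip_width: 0.0734
grasp_force: 0.0
```

Request:
drive_tool --motion '[[[0,0,0],0],[[0,0,0],0],[[0,0,0],0],[[0,0,0],0],[[0,0,0],0],[[0,0,0],0]]' --hand 62

```text
time: 19.42
tool_pos: [0.5267, -0.2432, 0.1086]
eef_rot: [0.998, 0.055, 0.0, -0.0]
ft_force: [-1.0, 4.7, 10.5]
grip_width: 0.0531
grasp_force: 7.5
```

```bash
python3 -c "
from st import *
snap('s3')"
```

```text
19.43 w 53.1 F 7.5 [-1.   4.7 10.5]
s3 {'red': [(63.0, 67.5), (80.5, 90.5)], 'green': [(71.5, 77.5)], 'dark': [(29.5, 62.0), (92.0, 94.5)], 'light': [(-29.5, -24.0), (-12.0, -5.5), (3.5, 7.0), (18.5, 23.5), (99.0, 116.5), (127.5, 145.5)]}
```

Request:
drive_tool --motion '[[[0,0,0],0],[[0,0,0],0],[[0,0,0],0]]' --hand 57

```text
time: 19.85
tool_pos: [0.5268, -0.2432, 0.1088]
eef_rot: [0.998, 0.055, 0.0, -0.0]
ft_force: [-0.9, 5.4, 13.4]
grip_width: 0.0486
grasp_force: 9.3
```

```bash
python3 -c "
from st import *
snap('s4')"
```

```text
19.85 w 48.6 F 9.3 [-0.9  5.4 13.4]
s4 {'red': [(80.5, 90.5)], 'green': [(70.0, 77.5)], 'dark': [(33.5, 68.0), (92.0, 94.5)], 'light': [(-26.5, -24.0), (-12.0, -7.0), (3.5, 8.5), (18.0, 22.5), (99.0, 116.5), (127.5, 145.5)]}
```

Request:
drive_tool --motion '[[[0,0,0],0],[[0,0,0],0],[[0,0,0],0]]' --hand 53

```text
time: 20.27
tool_pos: [0.5269, -0.2433, 0.109]
eef_rot: [0.998, 0.055, 0.0, -0.0]
ft_force: [-1.6, 6.6, 14.8]
grip_width: 0.0453
grasp_force: 10.8
```

Request:
drive_tool --motion '[[[0,0,0],0],[[0,0,0],0],[[0,0,0],0]]' --hand 50.5

```text
time: 20.65
tool_pos: [0.5269, -0.2432, 0.109]
eef_rot: [0.998, 0.055, 0.0, -0.0]
ft_force: [-2.1, 5.9, 16.7]
grip_width: 0.0437
grasp_force: 11.6
```

```bash
python3 -c "
from st import *
snap('s5')
b=np.load('s5.npz')['im'];c,_=read_camera('scene')
o=np.zeros((600,800,3),np.uint8)
o[:300,:800]=cv2.resize(b[255:312,300:452],(800,300),interpolation=cv2.INTER_CUBIC)
o[300:,:]=cv2.resize(c[165:240,210:370],(800,300),interpolation=cv2.INTER_CUBIC)
save('m6.png',o)"
```

```text
20.65 w 43.7 F 11.6 [-2.1  5.9 16.7]
s5 {'red': [(80.5, 90.5)], 'green': [(73.5, 77.5)], 'dark': [(39.0, 72.5), (92.0, 94.5)], 'light': [(-11.5, -5.5), (4.0, 5.5), (18.5, 22.0), (99.0, 116.5), (127.5, 145.5)]}
```

View pics/m6.png

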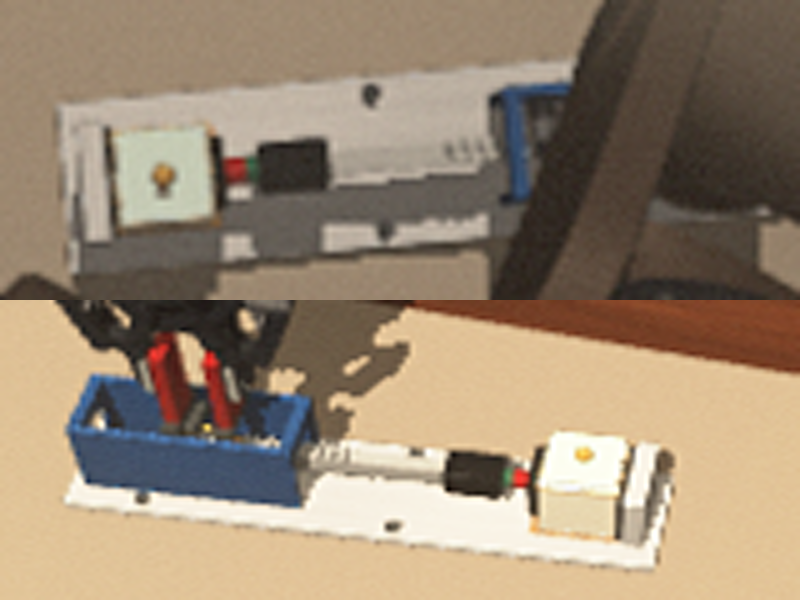

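The caddy is pressed square against the stop and the grips are held. The green band is at the socket mouth at crop (252,168), with about 5–6 mm of it still visible, so roughly mid-band. I'll let it settle briefly, then hand in.

Request:
drive_tool --motion '[[[0,0,0],0],[[0,0,0],0],[[0,0,0],0],[[0,0,0],0]]'

```text
time: 21.25
tool_pos: [0.5269, -0.2432, 0.109]
eef_rot: [0.998, 0.055, 0.0, -0.0]
ft_force: [-2.2, 6.1, 16.5]
grip_width: 0.0434
grasp_force: 11.6
```

```bash
python3 -c "
from st import *
snap('s6');print(close_job())"
```

```text
21.25 w 43.4 F 11.6 [-2.2  6.1 16.5]
s6 {'red': [(80.5, 90.5)], 'green': [(73.5, 77.5)], 'dark': [(39.0, 72.5), (92.0, 94.5)], 'light': [(-11.5, -7.0), (4.5, 8.5), (18.5, 23.0), (99.0, 116.5), (128.0, 145.5)]}
the job is handed in; nothing more can be done
None
```

The white caddy stands square against the stop, pressed by the pad, with the green band at the socket mouth and the grips held squeezed; I handed the job in at about 21 s, and no verdict came back.

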